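# Index the sample changer by one station

## Robot

A 6-joint arm with a two-finger parallel gripper is mounted at the origin on the work surface. World frame = base frame: x ahead of the robot, y to its left, z up, the work surface at z = 0. Lengths are in m, angles in degrees, forces in N, time in s.
With the tool pointing down it reaches from about 0.35 to 0.775 m from the base axis. Payload 5.5 kg.
Tool frame: the origin (TCP) lies midway between the tips of the shut fingers; the grasp point (between the pads) lies 19 mm behind it (env.grip_point_offset is the distance from the TCP to the grasp point, in m); z points along the fingers, y is the line along which they close (so a half turn about z gives the same grasp; the last joint's range is limited). The gripper opens to 85 mm and grips with 20 to 120 N. Pads are 22 mm wide; open, the fingers measure 114 mm over their backs; the gripper's body (76 mm by 85 mm) begins 54 mm behind the grasp point. The pads swing forward as they close: fully open they stand 13 mm farther back than shut.
Start: joints at [-80.535, 17.945, 2.641, 74.691, 0, 82.002], TCP at [0.173, -0.549, 0.197] pointing down, gripper open.
Joint ranges: [-158.12, 158.12], [-49.38, 96.58], [-58.88, 72.47], [-126.05, 133.96], [-84.25, 85.87], [-180, 180]. Speed limits (degrees/s): [147.25, 147.25, 180, 180, 180, 180].

## Interface

Orientations are given as [roll, pitch, yaw] about the fixed x, y, z axes, in that order (R = Rz(yaw) Ry(pitch) Rx(roll)).
In Python, from workcell import env gives the robot as it stands. The module is installed in compiled form; this text tells all that it offers. Calls block until the motion is done:
- env.reach(position, orientation): joint-space move of the TCP to a pose.
- env.move_straight(position, speed=0.15, frame=None, threshold=None): straight line of the TCP; frame=None keeps the orientation; speed is the mean speed in m/s. With threshold (N) it stops when the force on the tool has changed by that much, and returns True; else False.
- env.goto_joints(angles): joint-space move.
- env.set_gripper(opening): finger opening in m; the grip force is fixed at half the most; returns when the fingers have stopped.
- env.dwell(seconds).
- env.inverse_kinematics(position, orientation): joint angles nearest the present ones, or None.
- env.sense(): the state.
- env.camera(name): name is "side" or "top" or "wrist"; returns a dict with "img" (480x640x3 uint8, blue, green, red), "fov_y" (degrees; the focal length in pixels is half the picture's height over the tangent of half this angle, whatever the lens; pixels are square), "cx", "cy" (the principal point, pixels), "world_to_cam" (4x4, takes a point from world to camera coordinates); the wrist camera has in their place "mount" (4x4, takes a point from camera to tool coordinates, whose origin is the TCP and whose axes are the flange's). Camera axes: x right, y up, looking along -z (the intrinsics and any distortion apply to the point x, -y, -z); pixel columns grow to the right and rows downward; lengths in m; the calibration is good to about 2 mm. A picture is of the moment at which its call begins: read the wrist's pose just before it. There is no depth.
A pose or a line that the arm cannot do raises env.IKError and nothing moves.
- env.job_done(): hands the job in; it is judged then, once.
The state is a dict: "t": time; "joint_pos": joint angles; "joint_vel": joint speeds; "joint_torque": joint torques, N m; "eef_pos": TCP position; "ee_rot": TCP orientation; "ft_force": force on the tool from outside, world axes, zero at the start; "ft_torque": the same for the moment, N m; "grip_width": finger opening in m; "gripper_force": force on a finger pad.
Only numpy, scipy, OpenCV 4.12 (cv2) and the standard library are available. Lean on these libraries where they do the work, as an engineer would, in place of code of your own. Each camera call takes 0.05 s, during which the arm holds its last target. There are 200 camera calls.

## Task

The next sample bottle is due in front of the reading head. Press the black indexing plunger down, turn the sample table with it by one slot counter-clockwise (seen from above), and let the plunger spring fully up in that next slot so that the table is locked there. Do it by pressing and pushing only: leave the bottles seated in their cups, leave everything else on the bench undisturbed, and finish clear of it all.

Things in the scene. Friction and masses are not known exactly. Their poses are not given: they have to be found in the camera images.
- pivot (a point): Sample changer: on its grey round base (336 mm across, fixed to the bench) a white table (204 mm across, top 50 mm above the bench) turns about a vertical axis. This point lies on that axis at the height of the table's top. It does not turn with the table: its x axis points to the slot in which the plunger sits at the start, z is up.
- dish (a point): The indexing plunger, on the turning table: a round black knob, 54 mm across, 109 mm from the turning axis. This point is the centre of the flat floor of its dished top, 103 mm above the bench with the plunger up; the dish is 46 mm across and its rim 8 mm high. x points away from the turning axis, z up. A fingertip in the dish can press the knob down and push it round.
- tongue (a point): Outer top end of the plunger's steel tongue (9 mm wide, 8 mm high, to 152 mm from the axis), below the knob. Up, it sits in a slot of the ring and locks the table; 8 mm down it is below the ring and the table is free. Let go between slots, it rides under the ring (plunger 8 mm down) and springs up by itself into the next slot it meets.
- next_slot (a point): Middle of the slot next to the start slot, counter-clockwise seen from above, at the ring's top. The index ring is flat aluminium, fixed around the table (radius 120 to 160 mm, 8 mm thick, top 50 mm above the bench) and has six slots, 16 mm wide, 60 degrees apart; this point is 140 mm from the axis.
- reader (a point): Top centre of the white reading head, a fixed block 34 x 60 mm, 94 mm above the bench, 188 mm from the turning axis, opposite the plunger's start slot.
- plunger (a joint): How far the plunger is pressed down, m: 0 is fully up (tongue in a slot), 0.008 tongue just below the ring, 0.012 the stop. Its spring takes about 4 N to start and 8 N at the stop.
- carousel (a joint): Angle of the turning table, rad: 0 at the start, growing counter-clockwise seen from above; 1.047 (60 degrees) is the next slot, with 0.025 rad of play either way in a slot. Friction of about 0.12 N m keeps the table where it is left.
- bottle1_mid (a point): Centre of a small white capped sample bottle, 36 mm wide, 55 mm high, standing loose in a cup (18 mm high) of the turning table 72 mm from the axis, 60 degrees counter-clockwise from the knob; it rides with the table. Its top is 108 mm above the bench; z is up.
- bottle2_mid (a point): Centre of a small white capped sample bottle, 36 mm wide, 55 mm high, standing loose in a cup (18 mm high) of the turning table 72 mm from the axis, 120 degrees counter-clockwise from the knob; it rides with the table. Its top is 108 mm above the bench; z is up.
- bottle3_mid (a point): Centre of a small white capped sample bottle, 36 mm wide, 55 mm high, standing loose in a cup (18 mm high) of the turning table 72 mm from the axis, 180 degrees counter-clockwise from the knob; it rides with the table. Its top is 108 mm above the bench; z is up.
- bottle4_mid (a point): Centre of a small white capped sample bottle, 36 mm wide, 55 mm high, standing loose in a cup (18 mm high) of the turning table 72 mm from the axis, 240 degrees counter-clockwise from the knob; it rides with the table. Its top is 108 mm above the bench; z is up.
- cream_jar_mid (a point): Centre of a bystander: squat white jar with a blue lid, 44 mm wide, 45 mm high, standing beside the sample changer; loose, not to be disturbed. z is up.
- bottle_cap_mid (a point): Centre of a bystander: loose white bottle cap, 34 mm wide, 14 mm high, lying beside the sample changer; loose, not to be disturbed. z is up.
- stopper_mid (a point): Centre of a bystander: black rubber stopper, 32 mm wide, 30 mm high, standing beside the sample changer; loose, not to be disturbed. z is up.
- big_bottle_mid (a point): Centre of a bystander: big white plastic bottle, 90 mm wide, 190 mm high; loose, not to be disturbed. z is up.
- reagent_bottle_mid (a point): Centre of a bystander: white bottle with blue cap, 68 mm wide, 150 mm high; loose, not to be disturbed. z is up.
- cylinder_mid (a point): Centre of a bystander: glass measuring cylinder, foot 68 mm wide, 195 mm high; loose, not to be disturbed. z is up.
- flask_mid (a point): Centre of a bystander: glass conical flask, 76 mm wide, 104 mm high; loose, not to be disturbed. z is up.
Not all that is in view belongs to the job. What is shaped like the part that bears bottle2_mid but red is not meant. What is shaped like the part that bears bottle3_mid but green is not meant.

How it is judged (in metres and radians):
On the way, in this order (a step that is already met when the one before it is completed fails the run):
1. the plunger is pressed down while the table is still near its first slot (value of joint plunger above 0.007 m and value of joint carousel below 0.3 rad), for 0.05 s.
2. the table is turned counter-clockwise, between the two slots (value of joint carousel between 0.4 and 1 rad), for 0.02 s.
At the end, for the whole second after the job is handed in: The table stands at rest 60 degrees (within 2.5 degrees) counter-clockwise of where it began, the plunger is up within 2 mm of its top, all four bottles are upright and seated in their cups (within 8 mm), and no bystander has moved by 30 mm (value of joint carousel between 1.0022 and 1.0922 rad and value of joint plunger below 0.002 m and velocity of joint carousel between -0.05 and 0.05 rad/s and z of bottle1_mid in the frame of pivot between 0.026 and 0.038 m and horizontal distance between bottle1_mid and pivot between 0.064 and 0.08 m and angle between each of bottle1_mid, bottle2_mid, bottle3_mid, bottle4_mid's own z axis and vertical below 0.2 rad and z of bottle2_mid in the frame of pivot between 0.026 and 0.038 m and horizontal distance between bottle2_mid and pivot between 0.064 and 0.08 m and z of bottle3_mid in the frame of pivot between 0.026 and 0.038 m and horizontal distance between bottle3_mid and pivot between 0.064 and 0.08 m and z of bottle4_mid in the frame of pivot between 0.026 and 0.038 m and horizontal distance between bottle4_mid and pivot between 0.064 and 0.08 m and distance of each of cream_jar_mid, bottle_cap_mid, stopper_mid, big_bottle_mid, reagent_bottle_mid, cylinder_mid, flask_mid from where it was at the start of the episode below 0.03 m); the robot touches nothing.
It fails at once if a sample bottle lifted out of its cup or tipped over (z of any of bottle1_mid, bottle2_mid, bottle3_mid, bottle4_mid in the frame of pivot above 0.045 m or angle between any of bottle1_mid, bottle2_mid, bottle3_mid, bottle4_mid's own z axis and vertical above 0.5 rad).
It fails at once if another thing on the bench lifted, pushed 30 mm or more, or knocked over (distance of any of cream_jar_mid, bottle_cap_mid, stopper_mid, big_bottle_mid, reagent_bottle_mid, cylinder_mid, flask_mid from where it was at the start of the episode above 0.03 m or angle between any of cream_jar_mid, bottle_cap_mid, stopper_mid, big_bottle_mid, reagent_bottle_mid, cylinder_mid, flask_mid's own z axis and vertical above 0.5 rad).
It fails at once if the table turned clockwise out of its slot, or well past the next slot (value of joint carousel below -0.3 rad or value of joint carousel above 1.7 rad).
It also fails if it takes over 38 s, if anything falls off the work surface, if the arm or the gripper's body presses on something with over 40 N, if the wrist force passes 120 N, or if a joint passes its speed limit or range.

## Working session

There is one attempt and no reset: what is moved stays moved. The work goes in short steps, each a Python script; the robot and the scene stay as the last script left them, time stands still between calls to the robot, and variables do not carry over. Pictures are saved under pics/ and viewed, at most 10 in all, crops included, and the job is handed in when it is done.

```bash
mkdir -p pics
python3 - <<'E'
from workcell import env
import cv2,pickle
d={}
for n in("side","top"):
    c=env.camera(n); d[n]=c; cv2.imwrite(f"pics/{n}0.png",c["img"])
    print(n,{k:v for k,v in c.items() if k!="img"})
pickle.dump(d,open("cams.pkl","wb"))
s=env.sense();print(s["t"],s["ft_force"],s["ee_rot"])
E
```

```text
side {'fov_y': 48.602203637983806, 'cx': 317.7472997053944, 'cy': 241.95287031435785, 'world_to_cam': array([[-0.87136545, -0.49035046,  0.0166935 ,  0.5020531 ],
       [ 0.39215207, -0.67561022,  0.62431369, -0.28250232],
       [-0.29485421,  0.55055177,  0.78099535, -1.18399403],
       [ 0.        ,  0.        ,  0.        ,  1.        ]])}
top {'fov_y': 43.62593600679355, 'cx': 315.9675762325813, 'cy': 236.1972280175693, 'world_to_cam': array([[ 0.02372936, -0.99963562,  0.01286629, -0.04069295],
       [ 0.99659709,  0.02466952,  0.07864896, -0.60812203],
       [-0.07893771,  0.01095621,  0.99681934, -1.65895849],
       [ 0.        ,  0.        ,  0.        ,  1.        ]])}
0.1 [-0.29745022 -0.27584401  0.79320863] [-1.79907610e+02 -1.32302025e-02  1.74616157e+01]
```

View pics/top0.png

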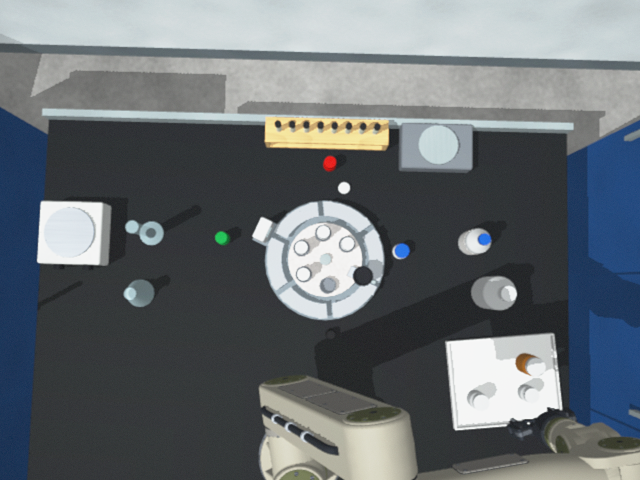

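View pics/side0.png

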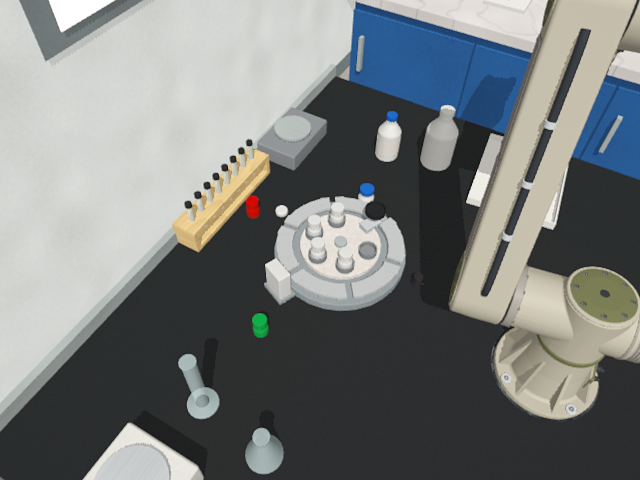

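The top view shows the changer centred near (325,260), knob (363,276), bottle caps (347,244), (323,232), (302,247) and (303,274), reader (263,230), and blue-lidded jar (400,251). The side view agrees. The red and green bottles are decoys.

```bash
cat > h.py <<'E'
import numpy as np,cv2
def ray(c,u,v,W=None):
    "camera centre and world direction of a pixel; W = cam_to_world"
    W=np.linalg.inv(c["world_to_cam"]) if W is None else W
    f=240/np.tan(np.radians(c["fov_y"]/2))
    d=W[:3,:3]@np.array([(u-c["cx"])/f,-(v-c["cy"])/f,-1]); return W[:3,3],d
def onz(c,u,v,z,W=None):
    o,d=ray(c,u,v,W); return (o+d*(z-o[2])/d[2])[:2]
E
python3 - <<'E'
import pickle,numpy as np,cv2
from h import *
from scipy.optimize import least_squares
d=pickle.load(open("cams.pkl","rb"));c=d["top"];g=c["img"].max(2)
def blob(c,mask,u,v,r):
    m=np.zeros_like(mask);cv2.circle(m,(u,v),r,255,-1);m&=mask
    n,l,s,ce=cv2.connectedComponentsWithStats(m);i=1+np.argmax(s[1:,4]);return ce[i],s[i]
dark=((g<60)*255).astype(np.uint8)
for n,u,v in(("top",363,276),("side",375,211)):
    cc=d[n];k,s=blob(cc,((cc["img"].max(2)<60)*255).astype(np.uint8),u,v,14)
    print(n,"knob",k,s,onz(cc,*k,.105))
k,_=blob(c,dark,363,276,14);K=onz(c,*k,.105)
B=[onz(c,*p,.108) for p in((347,244),(323,232),(302,247),(303,274))]
R=onz(c,263,229,.094)
def res(p):
    P=p[:2];e=lambda a,r:P+r*np.array([np.cos(p[2]+a),np.sin(p[2]+a)])
    return np.concatenate([e(0,.109)-K,e(np.pi,.188)-R]+[e(np.pi/3*(i+1),.072)-b for i,b in enumerate(B)])
s=least_squares(res,[.6,-.05,-2]);print(s.x,np.degrees(s.x[2]),np.round(s.fun*1000,1))
for n,p,z in(("jar",(400,251),.045),("bigb",(508,293),.19),("reag",(484,240),.15),("stop",(331,334),.03)):print(n,onz(c,*p,z))
E
```

```text
top knob [362.08854167 275.96354167] [354 267  18  18 192] [ 0.4994719  -0.15024936]
side knob [376.88491049 208.83120205] [365 197  25  23 391] [ 0.49581647 -0.15639329]
[ 0.54268002 -0.05179762 -1.99342223] -114.21468032066208 [-1.5 -1.   0.5  1.9  1.3 -2.   0.3 -1.  -0.3  2.4 -0.3 -0.4]
jar [ 0.5719022  -0.25955629]
bigb [ 0.46416973 -0.5115637 ]
reag [ 0.59986735 -0.46235629]
stop [ 0.33854662 -0.07382885]
```

Run:
```python
from workcell import env
import cv2,pickle,numpy as np
env.set_gripper(0)
env.move_straight([.173,-.549,.31],speed=.25)
env.reach([.498,-.151,.27],[180,0,65])
env.dwell(.2)
s=env.sense();c=env.camera("wrist");c["eef"]=s["eef_pos"];c["rot"]=s["ee_rot"]
pickle.dump(c,open("w1.pkl","wb"));cv2.imwrite("pics/w1.png",c["img"])
print(s["t"],s["eef_pos"],s["ee_rot"],s["joint_pos"],s["grip_width"],s["ft_force"],c["mount"])
```

```text
3.5333 [ 0.49790006 -0.1518631   0.26998563] [1.79996023e+02 5.30151334e-03 6.49111094e+01] [-2.57992186e+01  1.12421136e+01  3.90303821e+00  8.26568823e+01
 -5.25180261e-03  8.92896717e+01] -0.00013628714574307336 [ 0.2740176   0.25746598 -0.3817496 ] [[ 1.33779908e-04  9.55264211e-01  2.95753730e-01  7.62065329e-02]
 [ 9.99999817e-01 -3.02303663e-04  5.24084637e-04  1.08453253e-04]
 [ 5.90046733e-04  2.95753605e-01 -9.55264077e-01 -1.76882981e-01]
 [ 0.00000000e+00  0.00000000e+00  0.00000000e+00  1.00000000e+00]]
```

View pics/w1.png

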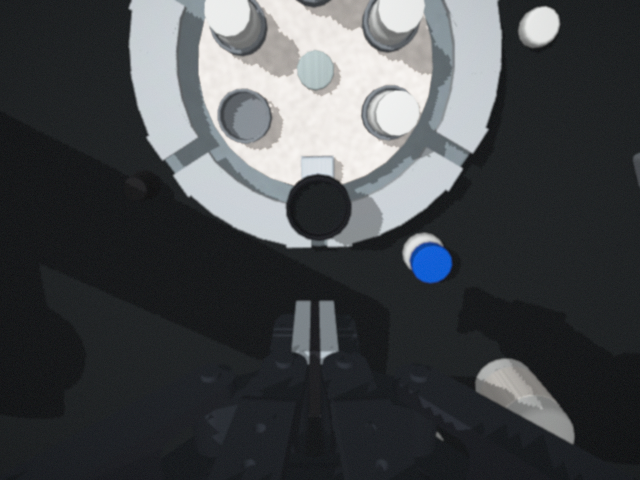

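The wrist view shows the knob rim centred at about (319,207), ring slots at (448,147) and (190,155), and the jar lid at (431,262), well outside the knob's path.

Run:
```python
import pickle,numpy as np,cv2
from h import *
from scipy.spatial.transform import Rotation as Ro
c=pickle.load(open("w1.pkl","rb"))
T=np.eye(4);T[:3,:3]=Ro.from_euler("xyz",c["rot"],degrees=True).as_matrix();T[:3,3]=c["eef"];W=T@c["mount"]
m=((c["img"].max(2)<45)*255).astype(np.uint8);q=np.zeros_like(m);cv2.circle(q,(319,207),36,255,-1)
m=cv2.morphologyEx(m&q,cv2.MORPH_OPEN,np.ones((15,15)))
n,l,s,ce=cv2.connectedComponentsWithStats(m);print(s[1:],ce[1:])
K=onz(c,319,207,.108,W);print("knob",K)
S=onz(c,448,147,.05,W);L=onz(c,190,155,.05,W);P=np.array([.5427,-.0518])
for n,p in(("next",S),("prev",L),("knob",K)):
    v=p-P;print(n,p,np.hypot(*v),np.degrees(np.arctan2(v[1],v[0])))
```

```text
[[ 288  179   62   59 3038]] [[318.52896643 207.69091508]]
knob [ 0.50187077 -0.15194465]
next [ 0.62732162 -0.16297922] 0.13971985117278224 -52.72421872693987
prev [ 0.41015206 -0.06929171] 0.13369710748109653 -172.48239191083547
knob [ 0.50187077 -0.15194465] 0.10814794284317664 -112.18085010687997
```

```bash
cat >> h.py <<'E'
P=np.array([.5445,-.0515]);A0=-112.8
def kn(deg,z,r=.109):
    a=np.radians(A0+deg);return [P[0]+r*np.cos(a),P[1]+r*np.sin(a),z]
E
python3 - <<'E'
from workcell import env
from h import *
def st(n):
    s=env.sense();print(n,round(s["t"],2),np.round(s["eef_pos"],4),np.round(s["ft_force"],1));return s
env.move_straight(kn(0,.122),speed=.12); st("above")
hit=env.move_straight(kn(0,.095),speed=.02,threshold=2.5); s=st(hit)
z0=s["eef_pos"][2]
if not(hit and .097<z0<.107): raise SystemExit("contact odd")
env.move_straight(kn(0,.0925),speed=.03); env.dwell(.1); s=st("pressed")
if not -14<abs(s["ft_force"][2])<20: raise SystemExit("force odd")
for a in range(6,37,6):
    if env.move_straight(kn(a,.0925),speed=.05,threshold=20): st("blocked"); break
    st(a)
E
```

```text
above 4.97 [ 0.5028 -0.1522  0.1228] [ 0.8 -1.6  0.2]
False 6.47 [ 0.5024 -0.152   0.0951] [0.4 0.2 0.6]contact odd
```

Run:
```python
from workcell import env
import cv2,numpy as np
a=env.camera("wrist")["img"];b=env.camera("side")["img"][150:300,290:460]
cv2.imwrite("pics/w2.png",np.hstack([a[100:460,140:480],cv2.resize(b,(408,360),interpolation=cv2.INTER_CUBIC)]))
```

```text
(no output)
```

View pics/w2.png

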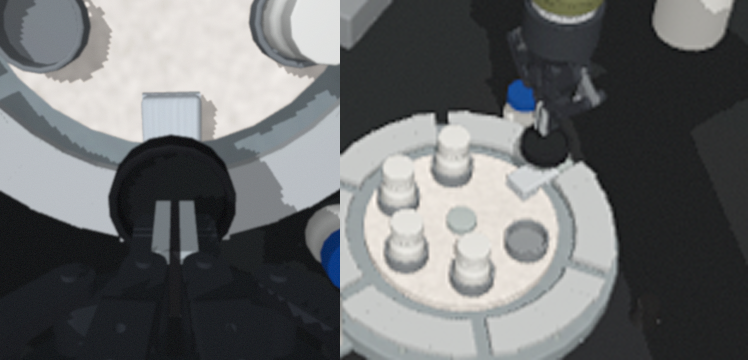

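The tips are in the middle of the dish but not yet touching the floor, so I'll go on down carefully.

Run:
```python
from workcell import env
from h import *
def st(n):
    s=env.sense();print(n,round(s["t"],2),np.round(s["eef_pos"],4),np.round(s["ft_force"],1));return s
st("now")
hit=env.move_straight(kn(0,.082),speed=.02,threshold=2.5); st(hit)
```

```text
now 6.57 [ 0.5024 -0.152   0.0951] [0.9 0.  0.3]
False 7.37 [ 0.5023 -0.152   0.082 ] [-0.7  0.9  0.1]
```

Run:
```python
from workcell import env
import cv2,numpy as np
s=env.sense();print(s["joint_torque"],s["grip_width"],s["ft_torque"])
a=env.camera("wrist")["img"];b=env.camera("side")["img"][160:250,330:430]
cv2.imwrite("pics/w3.png",np.hstack([a[100:460,140:480],cv2.resize(b,(400,360),interpolation=cv2.INTER_CUBIC)]))
```

```text
[-4.71970288e-04 -4.35683692e+01  2.72056943e+01  4.01423007e-03
 -1.05562294e-04  1.06410326e-05] 0.0002211708761210485 [-0.06304699 -0.04411563  0.00229937]
```

View pics/w3.png

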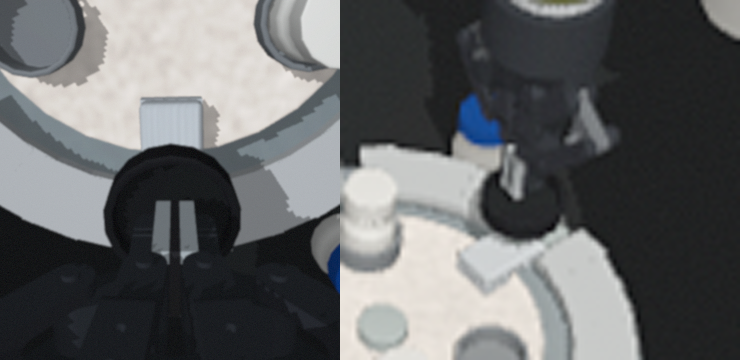

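The pad tips look a little above the dish floor: they project about 18 mm behind the nominal TCP, and the knob shows no sign of being pressed. I'll keep lowering with the force guard on.

Run:
```python
from workcell import env
from h import *
def st(n):
    s=env.sense();print(n,round(s["t"],2),np.round(s["eef_pos"],4),np.round(s["ft_force"],1));return s
hit=env.move_straight(kn(0,.066),speed=.02,threshold=2.5); st(hit)
if hit: env.dwell(.1); st("held")
```

```text
True 8.12 [ 0.5021 -0.1519  0.068 ] [-0.3 -0.5  4.2]
held 8.22 [ 0.5021 -0.1519  0.0682] [0.9 0.1 4.2]
```

Run:
```python
from workcell import env
import cv2,numpy as np
a=env.camera("wrist")["img"];b=env.camera("side")["img"][160:250,330:430]
cv2.imwrite("pics/w4.png",np.hstack([a[100:460,140:480],cv2.resize(b,(400,360),interpolation=cv2.INTER_CUBIC)]))
```

```text
(no output)
```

View pics/w4.png

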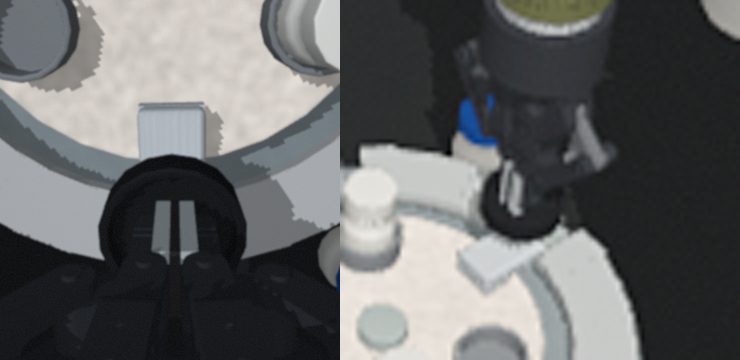

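The pads are now inside the dish with about 4 N of reaction, which matches the spring preload. I'll treat TCP z = 0.0685 as floor contact and press from there.

Run:
```python
from workcell import env
from h import *
def st(n):
    s=env.sense();print(n,round(s["t"],2),np.round(s["eef_pos"],4),np.round(s["ft_force"],1));return s
zp=.0585
env.move_straight(kn(0,zp),speed=.03); env.dwell(.15); s=st("pressed")
if not 5<s["ft_force"][2]<15: raise SystemExit("force odd")
for a in (5,10,15):
    if env.move_straight(kn(a,zp),speed=.05,threshold=15): st("blocked"); break
    st(a)
```

```text
pressed 8.93 [ 0.5022 -0.152   0.0589] [-1.7  1.3  7.2]
5 9.28 [ 0.5122 -0.1556  0.0592] [1.1 0.1 7.2]
10 9.62 [ 0.5215 -0.1581  0.0592] [1.  0.3 7. ]
15 9.96 [ 0.5308 -0.1597  0.0592] [ 0.3 -0.5  7.1]
```

Run:
```python
from workcell import env
import cv2,numpy as np
a=env.camera("wrist")["img"];b=env.camera("side")["img"][160:250,330:430]
cv2.imwrite("pics/w5.png",np.hstack([a[100:460,140:480],cv2.resize(b,(400,360),interpolation=cv2.INTER_CUBIC)]))
```

```text
(no output)
```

View pics/w5.png

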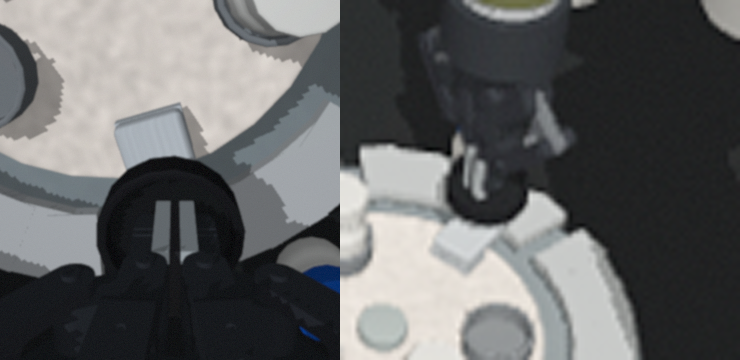

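The table turns with the knob. I'll push on to 45°, ease off inside the rim, then push slowly until the plunger springs up against the tip.

Run:
```python
from workcell import env
from h import *
def st(n):
    s=env.sense();print(n,round(s["t"],2),np.round(s["eef_pos"],4),np.round(s["ft_force"],1));return s
zp=.0585
for a in range(20,46,5):
    if env.move_straight(kn(a,zp),speed=.06,threshold=15): st("blocked"); raise SystemExit
st(a)
env.move_straight(kn(45,.064),speed=.03); st("eased")
for a in np.arange(47,70.1,1.5):
    hit=env.move_straight(kn(a,.064),speed=.04,threshold=8); s=st((a,hit))
    if hit or s["ft_force"][2]>2.3: break
env.dwell(.1);st("end")
```

```text
45 11.91 [ 0.5866 -0.1521  0.0591] [0.1 1.2 7.6]
eased 12.24 [ 0.585  -0.1522  0.0633] [-0.1  0.1  0.1]
(np.float64(47.0), False) 12.49 [ 0.5891 -0.1507  0.0635] [-0.4 -0.6  0. ]
(np.float64(48.5), False) 12.74 [ 0.5909 -0.1498  0.0636] [-3.3 -1.4  0.6]
(np.float64(50.0), False) 12.99 [ 0.5933 -0.1484  0.0636] [-5.  -1.3 -0.4]
(np.float64(51.5), False) 13.24 [ 0.5959 -0.1467  0.0636] [-5.9 -0.7 -0. ]
(np.float64(53.0), False) 13.49 [ 0.5984 -0.1454  0.0635] [-5.1 -0.2 -0.8]
(np.float64(54.5), False) 13.74 [ 0.6009 -0.144   0.0635] [-6.4 -1.3 -1.3]
(np.float64(56.0), False) 13.99 [ 0.6034 -0.1425  0.0635] [-4.3 -1.5 -1.6]
(np.float64(57.5), False) 14.24 [ 0.6058 -0.141   0.0636] [-5.  -0.4 -1.5]
(np.float64(59.0), False) 14.49 [ 0.6081 -0.1394  0.0635] [-5.4 -1.3 -1.6]
(np.float64(60.5), False) 14.74 [ 0.6103 -0.1378  0.0635] [-4.7 -2.1 -1.5]
(np.float64(62.0), False) 14.99 [ 0.6125 -0.136   0.0635] [-5.  -2.1 -1.7]
(np.float64(63.5), False) 15.24 [ 0.6167 -0.1336  0.0651] [-3.4  2.   5.3]
end 15.34 [ 0.6168 -0.1335  0.0653] [-2.9  2.7  5.1]
```

Fz jumped to 5 N, so the plunger has sprung up under the tip in the next slot. Next I'll back off slightly to unload the side, lift straight up and verify.

Run:
```python
from workcell import env
from h import *
import pickle
from scipy.spatial.transform import Rotation as Ro
def st(n):
    s=env.sense();print(n,round(s["t"],2),np.round(s["eef_pos"],4),np.round(s["ft_force"],1));return s
env.move_straight(kn(62,.0665),speed=.03);st("relax")
env.move_straight(kn(62,.10),speed=.06);st("out")
env.move_straight(kn(60,.27),speed=.2);env.dwell(.2);s=st("up")
c=env.camera("wrist");t=env.camera("top")
cv2.imwrite("pics/end.png",np.hstack([c["img"][:360,60:540],cv2.resize(t["img"][180:330,250:383],(319,360))]))
T=np.eye(4);T[:3,:3]=Ro.from_euler("xyz",s["ee_rot"],degrees=True).as_matrix();T[:3,3]=s["eef_pos"]
c["W"]=T@c["mount"];pickle.dump(c,open("w9.pkl","wb"))
```

```text
relax 15.62 [ 0.6148 -0.1358  0.0677] [0.8 2.4 4.6]
out 16.32 [ 0.6133 -0.136   0.0999] [ 0.4  1.1 -0.3]
up 17.52 [ 0.6098 -0.1381  0.2686] [ 0.   0.1 -0. ]
```

View pics/end.png

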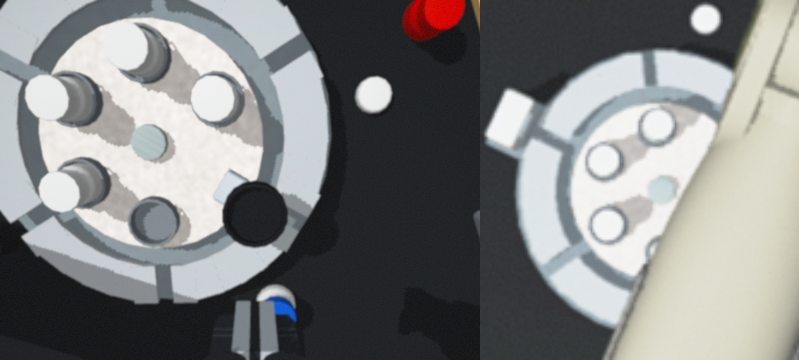

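The knob (full-image px ~315,213) now sits at the next slot with the tongue in line with it. All four bottles are upright in their cups, the jar and cap are undisturbed, and the arm is clear.

```bash
python3 -c "
from workcell import env
print(env.job_done())"
```

```text
the job is handed in; nothing more can be done
None
```

I turned the table one slot counter-clockwise and the plunger sprang up into the next slot, going by the tip force and the last camera view; the job is handed in, but no verdict was returned.

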